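# Show the ceramic ball to the bench microscope

## Robot

A 7-joint arm with a two-finger parallel gripper is mounted at the origin on the work surface. World frame = base frame: x ahead of the robot, y to its left, z up, the work surface at z = 0. Lengths are in m, angles in rad, forces in N, time in s.
With the tool pointing down it reaches from about 0.425 to 0.875 m from the base axis. Payload 4.7 kg.
Tool frame: the origin (TCP) lies where the fingers leave the gripper's body, on its centre line; the fingertips stand 70 mm ahead of it and the grasp point (between the pads) lies 51 mm ahead of it; z points along the fingers, y is the line along which they close (so a half turn about z gives the same grasp; the last joint's range is limited). The gripper opens to 87 mm and grips with 3 to 60 N. Pads are 19 mm wide; open, the fingers measure 117 mm over their backs; the gripper's body (75 mm by 190 mm) begins 51 mm behind the grasp point.
Start: joints at [1.273, 0.321, -0.07, 1.45, 0.023, 1.371, -0.057], TCP at [0.199, -0.619, 0.292] pointing down, gripper open.
Joint ranges: [-2.86, 2.86], [-0.3, 2.09], [-1.38, 1.24], [0.06, 2.45], [-1.56, 4.7], [0.09, 2.05], [-2.69, 2.69]. Speed limits (rad/s): [2.57, 2.57, 3.14, 3.14, 3.14, 3.14, 3.14].

## Interface

Orientations are given as a rotation vector (axis times angle).
In Python, from bench import get_state, get_image, get_calibration, close_job gives the robot as it stands.
- The arm moves only by the tool send_rows, never from a script. Its argument "rows" is a list of rows, each an object of numbers: "hand": the finger opening in mm, from 0 to 87; "x", "y", "z": the shift along the world's x, y, z in mm; "roll": the turn about the world's z in degrees. A call has 1 to 10 rows; each row shifts and turns the commanded pose from where the row before left it; what a row does not reach is not made up. A row lasts 1/10 s, in which the tool goes at most 50 mm and 8.59 degrees, less where a joint would pass 70% of its speed; a pose out of reach is approached as far as the arm can. A call is refused whole if a number of a shift passes 50 or a number of a turn 8.59, either way. A call with a gripper value outside its range is refused whole. The fingers move at their own pace and stop on an object; "force" is the grip in N (left out, the last holds). Time passes only in rows, so rows that do not move let the fingers close. It gives the time, the measured TCP pose, the force, the opening and the grip force at its end, in the units of the state.
- get_state(): the state, without advancing time (a new reading comes with each control period).
- get_image(name): name is "scene" or "top"; returns the picture (384x512x3 uint8, blue, green, red); there is no depth.
- get_calibration(name): a dict with "mtx" (3x3 intrinsics, pixels), "world_from_camera" (4x4, takes a point from camera to world coordinates). Camera axes: x right, y down, z forward; pixel columns grow to the right and rows downward; lengths in m; the calibration is good to about 2 mm. A picture is of the moment at which its call begins. get_calibration takes no time and is no camera call.
- close_job(): hands the job in; it is judged then, once.
The state is a dict: "time": time; "joint_positions": joint angles; "qd": joint speeds; "joint_torque": joint torques, N m; "position": TCP position; "tool_rot": TCP orientation; "ft_force": force on the tool from outside, world axes, zero at the start; "torque": the same for the moment, N m; "grip_width": opening from 0.0 (shut) to 1.0 (fully open); "grip_force": force on a finger pad.
Only numpy, scipy, OpenCV 4.12 (cv2) and the standard library are available. Lean on these libraries where they do the work, as an engineer would, in place of code of your own. Each camera call takes 0.05 s, during which the arm holds its last target. There are 200 camera calls.

## Task

A ceramic test ball has been loaded into the shallow pocket of its specimen tray and the ball scoop still lies across the tray. First hang the scoop by its eye on the hook of the stand so that it dangles there freely; then pick the tray up by its handle and carry it, near level all the way so that the ball stays in its pocket, to the video microscope, and finish holding it there: level, clear of everything else, with the ball centred under the lens about 150 mm below it. Do not put the tray down or let go of it at the end, do not knock the microscope, and leave the other things on the bench where they are.

Things in the scene. Friction and masses are not known exactly. Their poses are not given: they have to be found in the camera images.
- tray: specimen tray: folded aluminium pan 240 mm long (x), 90 wide (y), floor 2.5 mm thick, edges 14 high all round; 0.16 to 0.26 kg, balanced near its middle. Origin: centre of the underside; x from handle end to pocket end, z up. Handle across the pan at x = -80; at x = +85 a black insert, 50 mm square, 3 high on the pan floor, with one round pocket 20 mm across, 3 deep, holding the ball
- tray_handle (a point): centre of the handle bar, 49 mm above the tray's underside: a flat steel bar 76 mm long along the tray's y, 12 thick along its x, 18 high (40 to 58 mm above the underside), on two round posts 10 mm thick, 64 apart; the free space under the bar is 54 mm wide and 37 high. Axes as the tray
- tray_pocket (a point): centre of the ball when it sits in the middle of the pocket (14.5 mm above the tray's underside, 165 mm from the handle bar); axes as the tray
- ball_center (a point): centre of the white ceramic ball, 24 mm in diameter, 44 g, lying loose in the pocket, with about 2 mm of play to each side; the pocket's rim lets it roll out when the tray is tipped by about 40 degrees or jolted. Its axes mean nothing
- scoop: ball scoop: rigid steel, 0.06 to 0.09 kg, 176 mm long, lying flat across the tray's long edges between handle and pocket, underside 14 mm above the bench. Along its x: a cup (30 mm wide, 10 high) at -75 mm, a flat strip 12 wide, 6 thick from -62 to 62, a ring (the eye) at +72. Origin: middle of the strip's underside, its balance point within 10 mm; x from cup to eye, so x points up when hung
- scoop_eye (a point): centre of the scoop's eye: a ring 28 mm outside, with a round hole 18 mm across, 6 mm thick; axes as the scoop
- scoop_grip (a point): centre of the scoop's handle strip, 72 mm from the eye; axes as the scoop
- hook_stand: fixed retort stand: white base plate 160 x 100 x 12 mm (from -115 to +45 mm along x), steel rod 12 mm thick, 302 high at the origin, and a J hook of 6 mm round steel standing out to the -x side at 243 mm height, dipping into a U and turning up again at its free end. Origin: foot of the rod on the bench; z up
- hook_tip (a point): top of the upturned free end of the hook, 252 mm above the bench, 85 mm to the -x side of the rod; the end stands upright and the eye of the scoop is lowered over it from above. Axes as the stand
- hook_seat (a point): just above the bottom of the hook's U, 14 mm from the tip towards the rod (stand's +x) and 34 mm lower than the tip; a thing hung on the hook settles here. Axes as the stand
- scope: fixed video microscope on a boom stand: white base 200 x 250 x 22 mm, steel pole 25 mm thick, 0.53 m high, a white boom at about 0.44 m height (set up to 30 mm higher or lower) reaching 270 mm from the pole and carrying an upright black zoom tube with a camera on top and a ring light below. Origin: on the bench straight below the lens; x points to the foot of the pole, 270 mm away
- scope_lens (a point): centre of the underside of the ring light (68 mm across), the lowest part of the microscope head, about 0.33 to 0.39 m above the bench; z up, x pointing back along the boom to the pole. The lens looks straight down from here; space is free below it and on the side towards the robot
- jar: bystander: amber screw jar, 60 mm across, 85 mm high, origin at its underside
- dishes: bystander: two clear culture dishes stacked, 63 mm across, 28 mm high together, origin at the underside
- tip_box: bystander: grey box of pipette tips, 120 x 85 x 53 mm, origin at its underside

How it is judged:
By the outcome, as a careful person would: the job done as asked, in the order asked, and still so for the second after the job is handed in, while the arm keeps its last pose, push and grip.
It also fails if it takes over 72 s, if anything falls off the work surface, if the arm or the gripper's body presses on something with over 40 N, if the wrist force passes 120 N, or if a joint passes its speed limit or range.

## Working session

There is one attempt and no reset: what is moved stays moved. The work goes in short steps, Python scripts to look and compute and a tool call to move; the robot and the scene stay as the last step left them, time stands still between calls to the robot, and variables do not carry over. Pictures are saved under pics/ and viewed, at most 10 in all, crops included, and the job is handed in when it is done.

Besides the shell and the picture viewer there is one more tool, called after "Call:" as a command line: name --argument value ..., lists and objects as JSON in quotes. send_rows: Moves the arm, as the interface text tells. Its arguments: {"type":"object","properties":{"rows":{"type":"array","items":{"type":"object","properties":{"hand":{"type":"number"},"x":{"type":"number"},"y":{"type":"number"},"z":{"type":"number"},"roll":{"type":"number"}}}},"force":{"type":"number"}},"required":["rows"]}

```bash
mkdir -p pics
cat > h.py <<'E'
import numpy as np, cv2
from bench import *
def ray(cam,uv):
    c=get_calibration(cam);K=c["mtx"];T=np.array(c["world_from_camera"])
    d=T[:3,:3]@np.linalg.inv(K)@np.array([uv[0],uv[1],1.]);return T[:3,3],d/np.linalg.norm(d)
def onz(cam,uv,z):
    o,d=ray(cam,uv);return o+d*(z-o[2])/d[2]
def tri(a,b):
    o1,d1=ray("scene",a);o2,d2=ray("top",b)
    A=np.array([d1,-d2]).T;s=np.linalg.lstsq(A,o2-o1,rcond=None)[0]
    p,q=o1+s[0]*d1,o2+s[1]*d2;return (p+q)/2,np.linalg.norm(p-q)
def proj(cam,p):
    c=get_calibration(cam);T=np.linalg.inv(np.array(c["world_from_camera"]))
    q=np.array(c["mtx"])@(T[:3,:3]@np.array(p)+T[:3,3]);return q[:2]/q[2]
E
python3 - <<'E'
from h import *
np.set_printoptions(precision=3,suppress=True)
for n in("scene","top"):
    im=get_image(n);cv2.imwrite(f"pics/{n}0.png",im);cv2.imwrite(f"pics/{n}0b.png",cv2.resize(im,(800,600),interpolation=cv2.INTER_CUBIC))
    c=get_calibration(n);print(np.array(c["mtx"]),np.array(c["world_from_camera"]))
print(get_state())
E
```

```text
[[368.116   0.    263.797]
 [  0.    368.116 188.467]
 [  0.      0.      1.   ]] [[ 0.707  0.454 -0.542  1.167]
 [ 0.707 -0.437  0.556 -0.543]
 [ 0.015 -0.776 -0.63   0.844]
 [ 0.     0.     0.     1.   ]]
[[481.364   0.    259.892]
 [  0.    481.364 190.89 ]
 [  0.      0.      1.   ]] [[ 0.083 -0.969  0.233  0.304]
 [-0.997 -0.08   0.023  0.004]
 [-0.004 -0.234 -0.972  1.528]
 [ 0.     0.     0.     1.   ]]
{'time': 0.1, 'joint_positions': array([ 1.273,  0.322, -0.07 ,  1.452,  0.023,  1.371, -0.057]), 'qd': array([ 0.   , -0.003, -0.   , -0.002, -0.001, -0.   , -0.001]), 'joint_torque': array([  0.   , -49.257,  -0.406, -31.34 ,  -0.064,   0.04 ,   0.   ]), 'position': array([ 0.199, -0.618,  0.291]), 'tool_rot': array([-3.102, -0.487,  0.001]), 'ft_force': array([ 0.121, -0.606, -0.513]), 'torque': array([-0.021,  0.039, -0.006]), 'grip_force': 0.0, 'grip_width': 1.0009791037949978}
```

View pics/scene0b.png

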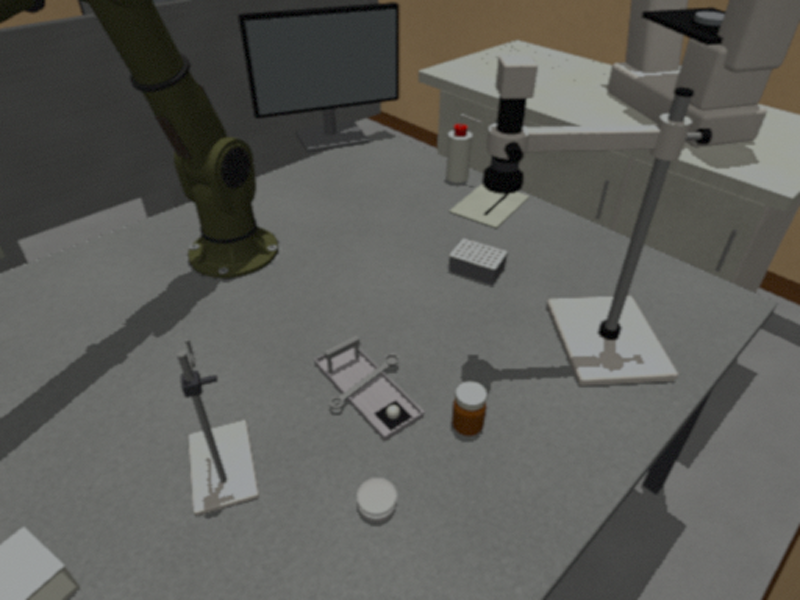

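View pics/top0b.png

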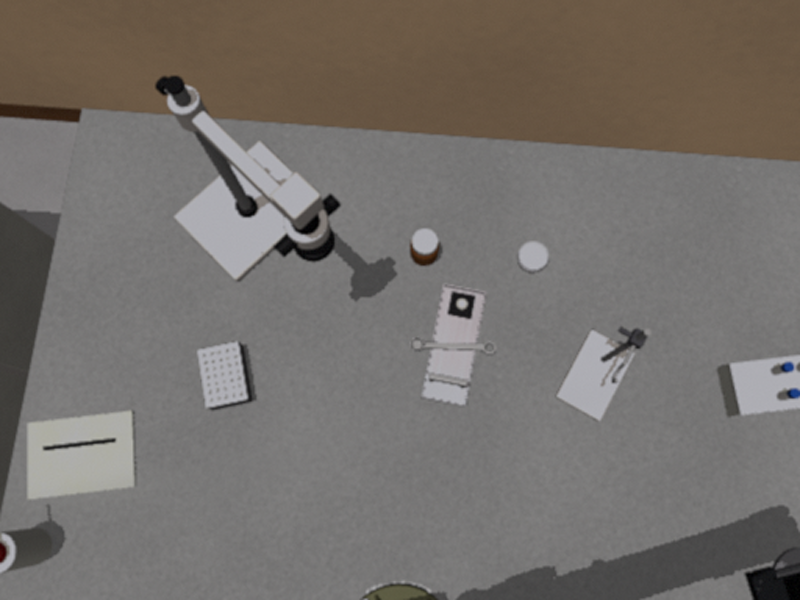

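The scene view shows the tray near (368,385), the hook stand on the left and the scope head near (505,150), in the 800x600 enlargement. The top view shows the scoop from (418,345) to (490,348) and the hook near (630,345). I'll zoom in on these.

Run:
```python
from h import *
s=cv2.imread("pics/scene0.png");t=cv2.imread("pics/top0.png")
def cr(im,x,y,w,h): return cv2.resize(im[y:y+h,x:x+w],(400,300),interpolation=cv2.INTER_CUBIC)
m=np.vstack([np.hstack([cr(s,196,208,80,60),cr(t,256,178,80,60)*1]),np.hstack([cr(s,100,205,80,60),cr(t,350,200,80,60)])])
m=np.clip(m.astype(float)*1.4,0,255).astype(np.uint8)
cv2.imwrite("pics/m1.png",m)
m=np.hstack([cv2.resize(s[80:140,290:370],(400,300),interpolation=cv2.INTER_CUBIC),cv2.resize(t[110:170,160:240],(400,300),interpolation=cv2.INTER_CUBIC)])
cv2.imwrite("pics/m2.png",np.clip(m*1.6,0,255).astype(np.uint8))
```

```text
(no output)
```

View pics/m1.png

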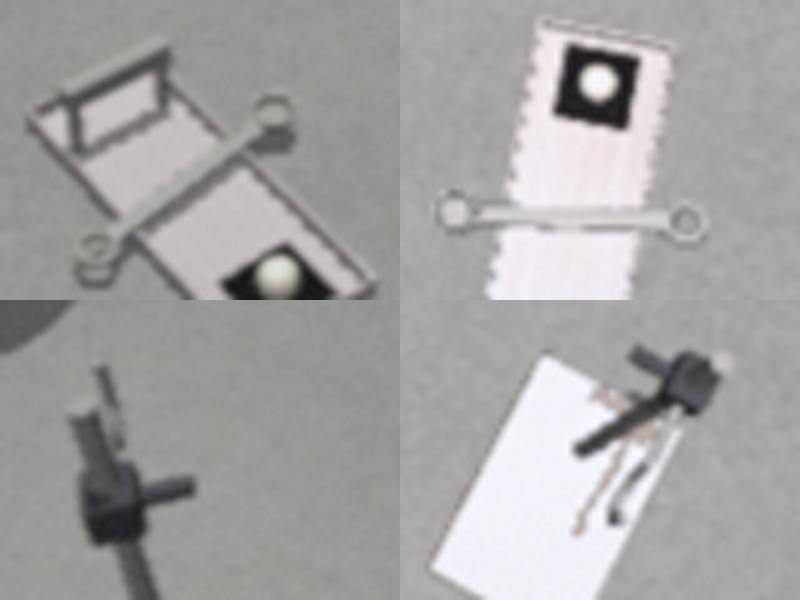

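View pics/m2.png

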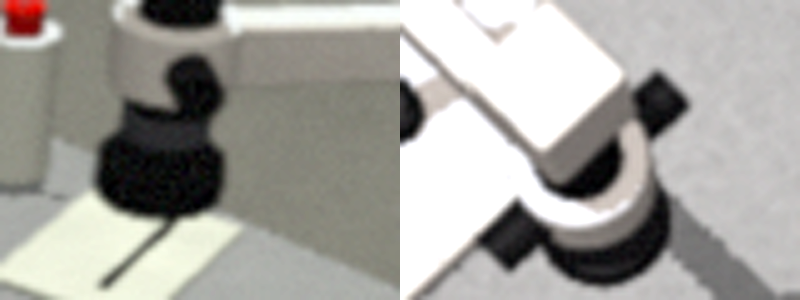

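The crops settle two points. The eye is the ring at the -y end: top (687,222), scene (97,248) in the crop. The hook tip is at about (615,515) in the top crop and (98,368) in the scene crop. The lens ring is centred near scene crop (160,178) and top crop (605,220). Next I'll turn these into positions.

Run:
```python
from h import *
np.set_printoptions(precision=4,suppress=True)
T="top"
# stated heights, top view
eye=onz(T,(313.4,222.4),.018);cup=onz(T,(266.8,220.2),.022)
print("eye",eye,"cup",cup,"len(147)",np.linalg.norm((eye-cup)[:2]))
print("eye scene",onz("scene",(215.4,257.6),.018), "cup scene",onz("scene",(196+273/5,208+110/5),.022))
ball=onz(T,(295.8,194.4),.0145+.004);han=onz(T,(287.4,242.6),.058)
print("ball",ball,"ball scene",onz("scene",(196+278/5,208+274/5),.0165),"handle",han,np.linalg.norm((ball-han)[:2]))
e=[onz("scene",(196+a/5,208+b/5),.058) for a,b in((62,90),(168,43))];print("bar ends",e,(e[0]+e[1])/2)
print("tip tri",tri((100+98/5,205+68/5),(393,303-60)),"top@.252",onz(T,(393,303-60),.252),"scene@.252",onz("scene",(119.6,218.6),.252))
# rod: foot scene, top
print("rod top scene",onz("scene",(100+83/5,205+108/5),.302),"top",onz(T,(350+722/5-80,200+62/5),.302))
print("foot scene",onz("scene",(222*.64,481*.64),.012))
# base plate corners from mask in top
im=cv2.imread("pics/top0.png");m=(im.min(2)>150).astype(np.uint8)
n,l,s,c=cv2.connectedComponentsWithStats(m)
for i in range(1,n):
    if s[i,4]>60:
        r=cv2.minAreaRect(cv2.findContours((l==i).astype(np.uint8),0,1)[0][0]);print(c[i],s[i,4],r)
print("lens",tri((322,115.6),(201,154)))
for z in(.33,.36,.39):print(onz("scene",(322,115.6),z),onz(T,(201,154),z))
print("pole foot scene",onz("scene",(609*.64,332*.64),.03),"top",onz(T,(246*.64,207*.64),.03))
```

```text
eye [ 0.5774 -0.1379  0.018 ] cup [0.5716 0.0101 0.022 ] len(147) 0.14807821721272255
eye scene [ 0.5827 -0.1382  0.018 ] cup scene [0.5757 0.0082 0.022 ]
ball [ 0.6638 -0.0762  0.0185] ball scene [ 0.6685 -0.0757  0.0165] handle [ 0.5011 -0.0584  0.058 ] 0.16365595236497643
bar ends [array([ 0.5013, -0.0953,  0.058 ]), array([ 0.5144, -0.0228,  0.058 ])] [ 0.5079 -0.059   0.058 ]
tip tri (array([ 0.4976, -0.3329,  0.2445]), np.float64(0.003231236811193372)) top@.252 [ 0.4971 -0.3294  0.252 ] scene@.252 [ 0.505  -0.3369  0.252 ]
rod top scene [ 0.5784 -0.3702  0.302 ] top [ 0.5737 -0.37    0.302 ]
foot scene [ 0.5769 -0.3734  0.012 ]
[115.2759  67.7816] 87 ((116.37384796142578, 66.77076721191406), (19.026216506958008, 10.59477424621582), 3.1798300743103027)
[167.3988 107.6894] 1452 ((162.3451690673828, 101.83248901367188), (91.79103088378906, 22.368396759033203), 40.91438674926758)
[157.6739 118.1304] 92 ((155.75001525878906, 117.25000762939453), (24.041629791259766, 4.949747085571289), 45.0)
[148.7667 145.8117] 2332 ((156.00001525878906, 145.50001525878906), (72.83200073242188, 54.4
[... 716 characters left out ...]
4943237305, 43.88515090942383), 83.1572265625)
[284.3103 250.6483] 290 ((283.8179931640625, 250.89447021484375), (28.941699981689453, 13.17242431640625), 19.79887580871582)
[ 50.8028 291.0861] 3032 ((50.52845764160156, 290.7467041015625), (48.60062789916992, 70.87591552734375), 83.41805267333984)
[  4.596  353.7576] 99 ((4.281768798828125, 353.6463623046875), (7.778707504272461, 23.125886917114258), 3.0127875804901123)
lens (array([0.6616, 0.1865, 0.3846]), np.float64(0.0035732728835321643))
[0.6022 0.2755 0.33  ] [0.6773 0.1938 0.33  ]
[0.6352 0.2277 0.36  ] [0.6679 0.1891 0.36  ]
[0.6681 0.18   0.39  ] [0.6586 0.1843 0.39  ]
pole foot scene [0.8404 0.3847 0.03  ] top [0.833  0.3929 0.03  ]
```

Call:
send_rows --rows '[{"z": 42,"hand": 87},{"z": 42},{"z": 42},{"x": 25,"y": 37,"roll": 7.4},{"x": 25,"y": 37,"roll": 7.4},{"x": 25,"y": 37,"roll": 7.4},{"x": 25,"y": 37,"roll": 7.4},{"x": 25,"y": 37,"roll": 7.4},{"x": 25,"y": 37,"roll": 7.4},{"x": 25,"y": 37,"roll": 7.4}]'

```text
schema error: expected keys hand, x, y, z, roll
```

Call:
send_rows --rows '[{"x": 25,"y": 37,"roll": 7.4},{"x": 25,"y": 37,"roll": 7.4},{"x": 25,"y": 37,"roll": 7.4},{"x": 25,"y": 37},{"x": 25,"y": 37},{"x": 25,"y": 37},{"x": 25,"y": 37},{"x": 25,"y": 37},{"x": 0,"y": 0,"hand": 45},{"x": 0}]'

```text
schema error: expected keys hand, x, y, z, roll
```

All five keys are required in every row.

Call:
send_rows --rows '[{"x": 0,"y": 0,"roll": 0,"z": 42,"hand": 87},{"x": 0,"y": 0,"roll": 0,"z": 42,"hand": 87},{"x": 0,"y": 0,"roll": 0,"z": 42,"hand": 87},{"x": 25,"y": 37,"z": 0,"roll": 7.4,"hand": 87},{"x": 25,"y": 37,"z": 0,"roll": 7.4,"hand": 87},{"x": 25,"y": 37,"z": 0,"roll": 7.4,"hand": 87},{"x": 25,"y": 37,"z": 0,"roll": 7.4,"hand": 87},{"x": 25,"y": 37,"z": 0,"roll": 7.4,"hand": 87},{"x": 25,"y": 37,"z": 0,"roll": 7.4,"hand": 87},{"x": 25,"y": 37,"z": 0,"roll": 7.4,"hand": 87}]'

```text
time: 1.1
position: [0.375, -0.3579, 0.418]
tool_rot: [-2.574, -1.801, 0.0]
ft_force: [0.3, -0.2, 1.2]
grip_width: 1.001
grip_force: 0.0
```

Call:
send_rows --rows '[{"x": 25,"y": 37,"z": 0,"roll": 7.4,"hand": 87},{"x": 25,"y": 37,"z": 0,"roll": 7.4,"hand": 87},{"x": 25,"y": 37,"z": 0,"roll": 7.4,"hand": 87},{"x": 25,"y": 37,"z": 0,"roll": 0,"hand": 87},{"x": 25,"y": 37,"z": 0,"roll": 0,"hand": 87},{"x": 25,"y": 37,"z": 0,"roll": 0,"hand": 87},{"x": 25,"y": 37,"z": 0,"roll": 0,"hand": 87},{"x": 25,"y": 37,"z": 0,"roll": 0,"hand": 87},{"x": 0,"y": 0,"z": 0,"roll": 0,"hand": 45},{"x": 0,"y": 0,"z": 0,"roll": 0,"hand": 45}]'

```text
time: 2.1
position: [0.5745, -0.0624, 0.4176]
tool_rot: [-2.181, -2.26, 0.001]
ft_force: [-0.7, 0.4, -0.2]
grip_width: 0.892
grip_force: 0.0
```

Call:
send_rows --rows '[{"x": 3,"y": -4,"z": -40,"roll": 0,"hand": 45},{"x": 0,"y": 0,"z": -40,"roll": 0,"hand": 45},{"x": 0,"y": 0,"z": -40,"roll": 0,"hand": 45},{"x": 0,"y": 0,"z": -40,"roll": 0,"hand": 45},{"x": 0,"y": 0,"z": -40,"roll": 0,"hand": 45},{"x": 0,"y": 0,"z": -40,"roll": 0,"hand": 45},{"x": 0,"y": 0,"z": -30,"roll": 0,"hand": 45},{"x": 0,"y": 0,"z": 0,"roll": 0,"hand": 45},{"x": 0,"y": 0,"z": 0,"roll": 0,"hand": 45}]'

```text
time: 3.0
position: [0.5772, -0.0691, 0.1487]
tool_rot: [2.187, 2.255, -0.001]
ft_force: [0.2, 0.3, -0.0]
grip_width: 0.512
grip_force: 0.0
```

Run:
```python
from h import *
s=get_image("scene");t=get_image("top")
def cr(im,x,y,w,h): return cv2.resize(im[y:y+h,x:x+w],(400,400),interpolation=cv2.INTER_CUBIC)
st=get_state();p=st["position"];g=p-[0,0,.051];print(p,st["tool_rot"],proj("scene",p-[0,0,.07]),proj("top",p-[0,0,.07]))
cv2.imwrite("pics/m3.png",np.clip(1.4*np.hstack([cr(s,190,190,90,90),cr(t,245,170,90,90)]),0,255).astype(np.uint8))
```

```text
[ 0.57862343 -0.06852253  0.15057248] [2.18404411 2.25362898 0.00267051] [231.84071832 229.50414043] [292.85376571 216.6730376 ]
```

View pics/m3.png

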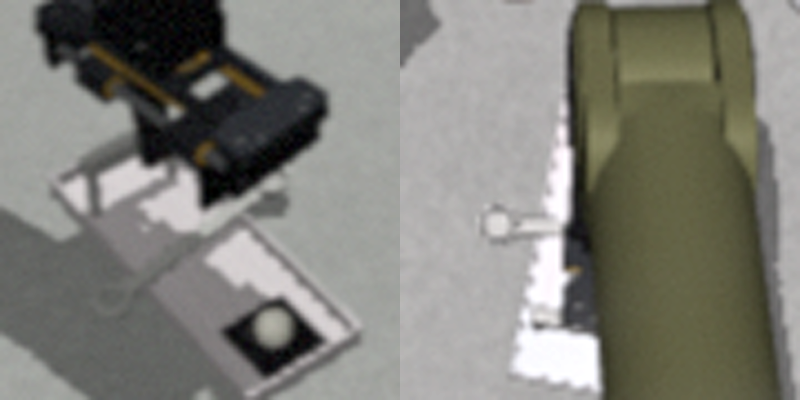

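The open fingers, at scene crop (150,150) and (215,195), straddle the strip. Descending and gripping.

Call:
send_rows --rows '[{"x": 0,"y": 2,"z": -30,"roll": 0,"hand": 45},{"x": 0,"y": 0,"z": -25,"roll": 0,"hand": 45},{"x": 0,"y": 0,"z": -15,"roll": 0,"hand": 45},{"x": 0,"y": 0,"z": 0,"roll": 0,"hand": 45},{"x": 0,"y": 0,"z": 0,"roll": 0,"hand": 45}]'

```text
time: 3.6
position: [0.5783, -0.0658, 0.0796]
tool_rot: [2.184, 2.256, 0.002]
ft_force: [-0.2, 1.0, -0.5]
grip_width: 0.514
grip_force: 0.0
```

Call:
send_rows --rows '[{"x": 0,"y": 0,"z": 0,"roll": 0,"hand": 25},{"x": 0,"y": 0,"z": 0,"roll": 0,"hand": 18},{"x": 0,"y": 0,"z": 0,"roll": 0,"hand": 0},{"x": 0,"y": 0,"z": 0,"roll": 0,"hand": 0},{"x": 0,"y": 0,"z": 0,"roll": 0,"hand": 0},{"x": 0,"y": 0,"z": 0,"roll": 0,"hand": 0},{"x": 0,"y": 0,"z": 0,"roll": 0,"hand": 0},{"x": 0,"y": 0,"z": 0,"roll": 0,"hand": 0}]' --force 40

```text
time: 4.4
position: [0.5773, -0.0657, 0.0784]
tool_rot: [2.185, 2.257, -0.0]
ft_force: [-0.7, -0.7, 2.7]
grip_width: 0.126
grip_force: 40.0
```

Call:
send_rows --rows '[{"x": 0,"y": 0,"z": 10,"roll": 0,"hand": 0},{"x": 0,"y": 0,"z": 20,"roll": 0,"hand": 0},{"x": 0,"y": 0,"z": 34,"roll": 0,"hand": 0},{"x": 0,"y": 0,"z": 34,"roll": 0,"hand": 0},{"x": 0,"y": 0,"z": 34,"roll": 0,"hand": 0},{"x": 0,"y": 0,"z": 34,"roll": 0,"hand": 0},{"x": 0,"y": 0,"z": 34,"roll": 0,"hand": 0},{"x": 0,"y": 0,"z": 34,"roll": 0,"hand": 0},{"x": 0,"y": 0,"z": 34,"roll": 0,"hand": 0},{"x": 0,"y": 0,"z": 34,"roll": 0,"hand": 0}]'

```text
time: 5.4
position: [0.577, -0.0654, 0.3822]
tool_rot: [2.184, 2.257, 0.001]
ft_force: [0.3, -0.4, -1.6]
grip_width: 0.129
grip_force: 40.0
```

Call:
send_rows --rows '[{"x": -14,"y": -17,"z": 0,"roll": 6.1,"hand": 0},{"x": -14,"y": -17,"z": 0,"roll": 6.1,"hand": 0},{"x": -14,"y": -17,"z": 0,"roll": 6.1,"hand": 0},{"x": -14,"y": -17,"z": 0,"roll": 6.1,"hand": 0},{"x": -14,"y": -17,"z": 0,"roll": 6.1,"hand": 0},{"x": -14,"y": -17,"z": 0,"roll": 6.1,"hand": 0},{"x": -14,"y": -17,"z": 0,"roll": 6.1,"hand": 0},{"x": -14,"y": -17,"z": 0,"roll": 6.1,"hand": 0},{"x": -14,"y": -17,"z": 0,"roll": 6.1,"hand": 0},{"x": -14,"y": -17,"z": 0,"roll": 6.1,"hand": 0}]'

```text
time: 6.4
position: [0.4367, -0.2359, 0.3807]
tool_rot: [0.729, 3.055, -0.0]
ft_force: [-0.5, -0.5, 0.0]
grip_width: 0.128
grip_force: 40.0
```

Call:
send_rows --rows '[{"x": 0,"y": -15,"z": 0,"roll": 0,"hand": 0},{"x": 0,"y": -15,"z": 0,"roll": 0,"hand": 0},{"x": 0,"y": -15,"z": 0,"roll": 0,"hand": 0},{"x": 0,"y": -15,"z": 0,"roll": 0,"hand": 0},{"x": 0,"y": -5,"z": 0,"roll": 0,"hand": 0},{"x": 0,"y": 0,"z": -10,"roll": 0,"hand": 0},{"x": 0,"y": 0,"z": 0,"roll": 0,"hand": 0},{"x": 0,"y": 0,"z": 0,"roll": 0,"hand": 0}]'

```text
time: 7.2
position: [0.4375, -0.2997, 0.3697]
tool_rot: [-0.735, -3.053, -0.001]
ft_force: [0.5, 0.4, -0.2]
grip_width: 0.128
grip_force: 40.0
```

Run:
```python
from h import *
s=get_image("scene");t=get_image("top");cv2.imwrite("pics/s4.png",s);cv2.imwrite("pics/t4.png",t)
st=get_state();p=st["position"];print(p,st["tool_rot"])
a=np.arctan2(st["tool_rot"][1],st["tool_rot"][0]);yaw=2*a-np.pi;d=np.array([np.cos(yaw),np.sin(yaw),0])
print("tool x dir deg",np.degrees(2*a))
for sg in(1,-1):
    e=p+[0,0,-.0615]+sg*.072*d;print(e,proj("scene",e),proj("top",e))
print("tip proj",proj("scene",[.501,-.3336,.252]),proj("top",[.501,-.3336,.252]))
def cr(im,x,y,w,h): return cv2.resize(im[y:y+h,x:x+w],(400,400),interpolation=cv2.INTER_CUBIC)
cv2.imwrite("pics/m4.png",np.clip(1.4*np.hstack([cr(s,80,180,80,80),cr(t,355,200,80,80)]),0,255).astype(np.uint8))
```

```text
[ 0.43762536 -0.29996089  0.37043934] [ 7.35261954e-01  3.05414483e+00 -1.44692220e-05]
tool x dir deg 152.9281147225706
[ 0.50173677 -0.33272866  0.30893934] [114.64149242 198.3071837 ] [400.27155199 238.41452106]
[ 0.37351395 -0.26719311  0.30893934] [114.09746878 162.43189691] [373.01129702 287.49853037]
tip proj [120.04703309 217.05586329] [394.59671833 241.68043316]
```

View pics/m4.png

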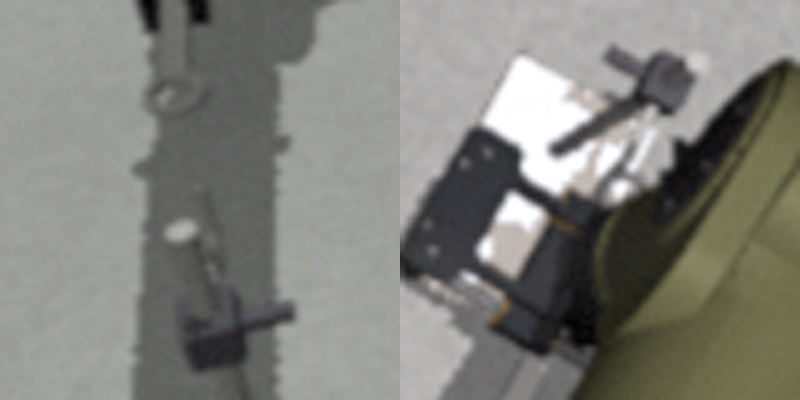

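The eye appears at scene px (115,199), matching the predicted (114.6,198.3). The tip is at (120.2,217.4), against a predicted (120.0,217.1). Moving close above the tip with a small correction, then checking.

Call:
send_rows --rows '[{"x": -2,"y": -1,"z": -15,"roll": 0,"hand": 0},{"x": 0,"y": 0,"z": -15,"roll": 0,"hand": 0},{"x": 0,"y": 0,"z": -15,"roll": 0,"hand": 0},{"x": 0,"y": 0,"z": 0,"roll": 0,"hand": 0},{"x": 0,"y": 0,"z": 0,"roll": 0,"hand": 0}]'

```text
time: 7.8
position: [0.4351, -0.3015, 0.3246]
tool_rot: [-0.737, -3.053, -0.001]
ft_force: [0.9, -0.2, -1.2]
grip_width: 0.128
grip_force: 40.0
```

Run:
```python
from h import *
s=get_image("scene");t=get_image("top")
p=np.mean([get_state()["position"] for _ in range(1)],0);print(p)
def cr(im,x,y,w,h): return cv2.resize(im[y:y+h,x:x+w],(400,400),interpolation=cv2.INTER_CUBIC)
m=np.hstack([cr(s,100,195,40,40),cr(t,375,220,40,40)])
cv2.imwrite("pics/m5.png",np.clip(1.5*m,0,255).astype(np.uint8))
```

```text
[ 0.43567826 -0.3017598   0.32573186]
```

View pics/m5.png

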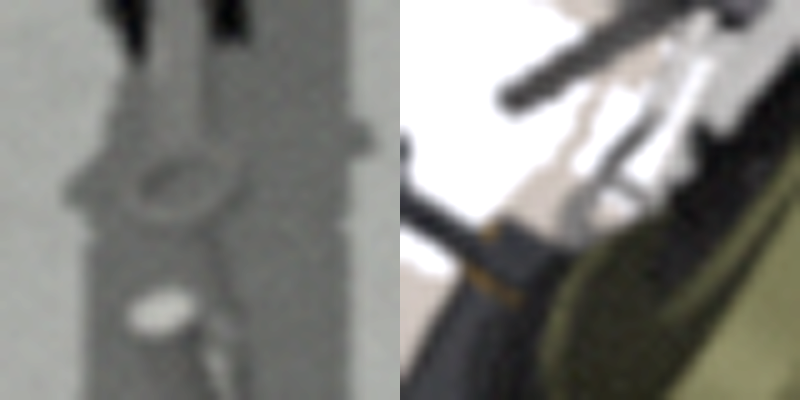

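The ring is centred at scene px (118.5,213.3), against an expected (119.1,213.5) over the tip. The top view also asks for a slight +y shift. Correcting by (+1,+2) mm and lowering while watching the force.

Call:
send_rows --rows '[{"x": 1,"y": 2,"z": 0,"roll": 0,"hand": 0},{"x": 0,"y": 0,"z": -5,"roll": 0,"hand": 0},{"x": 0,"y": 0,"z": -5,"roll": 0,"hand": 0},{"x": 0,"y": 0,"z": -4,"roll": 0,"hand": 0},{"x": 0,"y": 0,"z": -3,"roll": 0,"hand": 0},{"x": 0,"y": 0,"z": 0,"roll": 0,"hand": 0}]'

```text
time: 8.5
position: [0.4361, -0.2996, 0.3076]
tool_rot: [-0.737, -3.053, -0.001]
ft_force: [0.5, 0.0, -0.6]
grip_width: 0.125
grip_force: 40.0
```

```bash
python3 -c "
from bench import *
s=get_state();print(s['position'],s['ft_force'],s['torque'])"
```

```text
[ 0.43609731 -0.29959424  0.3075963 ] [ 0.48810456  0.02521432 -0.56170156] [ 0.08685275 -0.18069086 -0.01876318]
```

Call:
send_rows --rows '[{"x": 0,"y": 0,"z": -3,"roll": 0,"hand": 0},{"x": 0,"y": 0,"z": -3,"roll": 0,"hand": 0},{"x": 0,"y": 0,"z": 0,"roll": 0,"hand": 0}]'

```text
time: 8.8
position: [0.4362, -0.2996, 0.3018]
tool_rot: [-0.737, -3.053, -0.001]
ft_force: [-0.6, 0.1, -0.9]
grip_width: 0.128
grip_force: 40.0
```

Run:
```python
from h import *
print(get_state()["position"],get_state()["ft_force"],get_state()["torque"])
s=get_image("scene");t=get_image("top")
def cr(im,x,y,w,h): return cv2.resize(im[y:y+h,x:x+w],(400,400),interpolation=cv2.INTER_CUBIC)
m=np.hstack([cr(s,100,195,40,40),cr(t,375,220,40,40)])
cv2.imwrite("pics/m6.png",np.clip(1.5*m,0,255).astype(np.uint8))
```

```text
[ 0.43621132 -0.29959942  0.30182712] [-0.60261219  0.0670882  -0.88025682] [ 0.05855717 -0.22513028 -0.02099972]
```

View pics/m6.png

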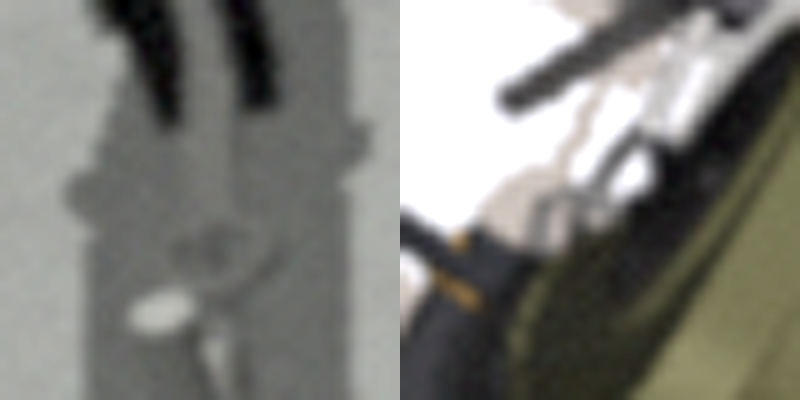

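The ring sits around the tip at scene crop (218,253), and scoop height and force agree with it being threaded. I'll lower it further, then ease the tail down with a light grip before letting go.

Call:
send_rows --rows '[{"x": 0,"y": 0,"z": -4,"roll": 0,"hand": 0},{"x": 0,"y": 0,"z": -4,"roll": 0,"hand": 0},{"x": 1,"y": 0,"z": -3,"roll": 0,"hand": 0},{"x": 1,"y": -1,"z": -2,"roll": 0,"hand": 0},{"x": 0,"y": 0,"z": 0,"roll": 0,"hand": 0}]'

```text
time: 9.4
position: [0.4383, -0.3007, 0.2888]
tool_rot: [-0.737, -3.053, -0.001]
ft_force: [-0.3, -0.1, -0.6]
grip_width: 0.128
grip_force: 40.0
```

Call:
send_rows --rows '[{"x": 0,"y": 0,"z": 0,"roll": 0,"hand": 0},{"x": 1,"y": -1,"z": -4,"roll": 0,"hand": 0},{"x": 1,"y": 0,"z": -5,"roll": 0,"hand": 0},{"x": 1,"y": -1,"z": -5,"roll": 0,"hand": 0},{"x": 1,"y": 0,"z": -5,"roll": 0,"hand": 0},{"x": 1,"y": -1,"z": -5,"roll": 0,"hand": 0},{"x": 2,"y": -1,"z": -5,"roll": 0,"hand": 0},{"x": 0,"y": 0,"z": 0,"roll": 0,"hand": 0}]' --force 6

```text
time: 10.2
position: [0.4452, -0.3046, 0.2593]
tool_rot: [-0.737, -3.053, -0.001]
ft_force: [-0.9, 0.7, -0.3]
grip_width: 0.138
grip_force: 6.0
```

Run:
```python
from h import *
print(get_state()["position"],get_state()["ft_force"],get_state()["torque"],get_state()["grip_force"])
s=get_image("scene");t=get_image("top")
def cr(im,x,y,w,h): return cv2.resize(im[y:y+h,x:x+w],(400,400),interpolation=cv2.INTER_CUBIC)
m=np.hstack([cr(s,90,190,60,60),cr(t,355,210,60,60)])
cv2.imwrite("pics/m7.png",np.clip(1.5*m,0,255).astype(np.uint8))
```

```text
[ 0.44524989 -0.30456543  0.25925722] [-0.92890935  0.66992205 -0.3328846 ] [ 0.06041594 -0.09518227 -0.0320546 ] 6.000005230307579
```

View pics/m7.png

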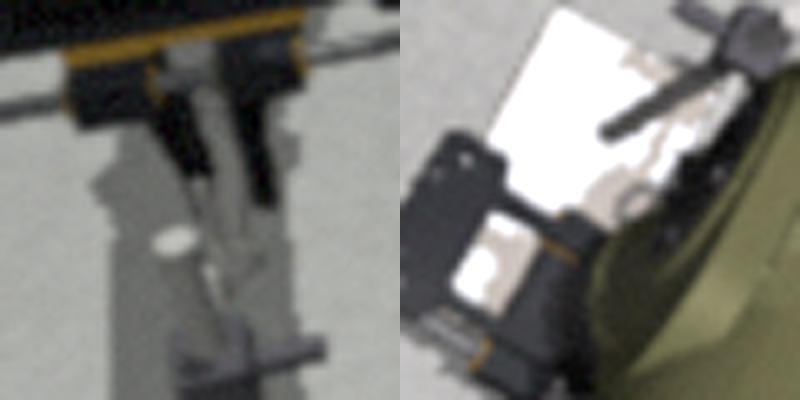

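Run:
```python
from h import *
np.set_printoptions(precision=1,suppress=True)
d=np.array([.892,-.452,0]);z=np.array([0,0,1.]);tip=np.array([.501,-.3336,.252])
g=np.array([.4452,-.3046,.2593-.0615])
c=lambda p:((proj("scene",p)-[90,190])*6.667,(proj("top",p)-[355,210])*6.667)
print("tip",c(tip),"seat",c(tip+.014*d-.034*z),"U bottom of tip leg",c(tip-.023*z),"arm start",c(tip+.03*d-.009*z))
for th in(0,10,20,25,30):
    a=np.radians(th);u=d*np.cos(a)+z*np.sin(a);print(th,"eye",c(g+.072*u),"eye z",(g+.072*u)[2],"cup",c(g-.075*u))
```

```text
tip (array([200.3, 180.4]), array([264. , 211.2])) seat (array([223.6, 277.2]), array([257.7, 193.1])) U bottom of tip leg (array([215.4, 227.9]), array([248.8, 218.7])) arm start (array([208.5, 257.9]), array([292.9, 150.9]))
0 eye (array([237.8, 307.1]), array([237.9, 208.9])) eye z 0.19779999999999998 cup (array([224.9,  51.8]), array([ 67.6, 516.1]))
10 eye (array([229.9, 280.4]), array([244.5, 207.2])) eye z 0.21030266879201895 cup (array([232.2,  78. ]), array([ 62.3, 515. ]))
20 eye (array([221.9, 250. ]), array([248.6, 210. ])) eye z 0.22242545031944813 cup (array([239.4, 106.6]), array([ 59.9, 509.1]))
25 eye (array([218. , 233.6]), array([249.6, 213.1])) eye z 0.22822851484533033 cup (array([242.9, 121.6]), array([ 59.8, 504.5]))
30 eye (array([214.2, 216.7]), array([249.9, 217.4])) eye z 0.23379999999999995 cup (array([246.3, 136.9]), array([ 60.4, 498.8]))
```

Reading the eye at crop (240,262) puts it near z 0.218, so the scoop has tilted about 15° and the eye is caught on the hook. Easing further down, then opening.

Call:
send_rows --rows '[{"x": 1,"y": -1,"z": -5,"roll": 0,"hand": 0},{"x": 1,"y": -2,"z": -5,"roll": 0,"hand": 0},{"x": 1,"y": -2,"z": -5,"roll": 0,"hand": 0},{"x": 2,"y": -1,"z": -5,"roll": 0,"hand": 0},{"x": 0,"y": 0,"z": 0,"roll": 0,"hand": 0}]'

```text
time: 10.8
position: [0.4502, -0.3107, 0.2393]
tool_rot: [-0.737, -3.053, -0.001]
ft_force: [-0.6, -0.5, -0.3]
grip_width: 0.133
grip_force: 6.0
```

```bash
python3 -c "
from bench import *
import cv2
s=get_state();print(s['position'],s['ft_force'],s['torque'],s['grip_width'])
cv2.imwrite('pics/s8.png',get_image('scene'))"
```

```text
[ 0.45024402 -0.31074639  0.23931717] [-0.63141423 -0.48366777 -0.33486956] [ 0.06732389 -0.08968618 -0.00202458] 0.13334311092895013
```

Call:
send_rows --rows '[{"x": 0,"y": 0,"z": 0,"roll": 0,"hand": 20},{"x": 0,"y": 0,"z": 0,"roll": 0,"hand": 40},{"x": 0,"y": 0,"z": 0,"roll": 0,"hand": 60},{"x": 0,"y": 0,"z": 0,"roll": 0,"hand": 60},{"x": 0,"y": 0,"z": 0,"roll": 0,"hand": 60},{"x": 0,"y": 0,"z": 0,"roll": 0,"hand": 60},{"x": 0,"y": 0,"z": 0,"roll": 0,"hand": 60},{"x": 0,"y": 0,"z": 0,"roll": 0,"hand": 60}]'

```text
time: 11.65
position: [0.4504, -0.3107, 0.2403]
tool_rot: [0.737, 3.054, 0.0]
ft_force: [0.5, 0.8, -0.5]
grip_width: 0.674
grip_force: 0.0
```

Call:
send_rows --rows '[{"x": -5,"y": 3,"z": 10,"roll": 0,"hand": 60},{"x": -5,"y": 3,"z": 20,"roll": 0,"hand": 60},{"x": -5,"y": 3,"z": 25,"roll": 0,"hand": 60},{"x": 0,"y": 0,"z": 25,"roll": 0,"hand": 60},{"x": 0,"y": 0,"z": 35,"roll": 0,"hand": 60},{"x": 0,"y": 0,"z": 40,"roll": 0,"hand": 60},{"x": 0,"y": 15,"z": 40,"roll": 0,"hand": 60},{"x": 0,"y": 30,"z": 0,"roll": -8,"hand": 60},{"x": 0,"y": 40,"z": 0,"roll": -8,"hand": 60},{"x": 0,"y": 40,"z": 0,"roll": -8,"hand": 60}]'

```text
time: 12.65
position: [0.435, -0.1751, 0.4363]
tool_rot: [1.364, 2.828, -0.0]
ft_force: [-0.8, -1.3, -0.2]
grip_width: 0.692
grip_force: 0.0
```

Run:
```python
from h import *
s=get_image("scene");t=get_image("top");cv2.imwrite("pics/s9.png",s);cv2.imwrite("pics/t9.png",t)
def cr(im,x,y,w,h,W): return cv2.resize(im[y:y+h,x:x+w],(W,400),interpolation=cv2.INTER_CUBIC)
m=np.hstack([cr(s,80,200,100,100,400),cr(t,350,195,80,80,400)])
cv2.imwrite("pics/m9.png",np.clip(1.5*m,0,255).astype(np.uint8))
```

```text
(no output)
```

View pics/m9.png

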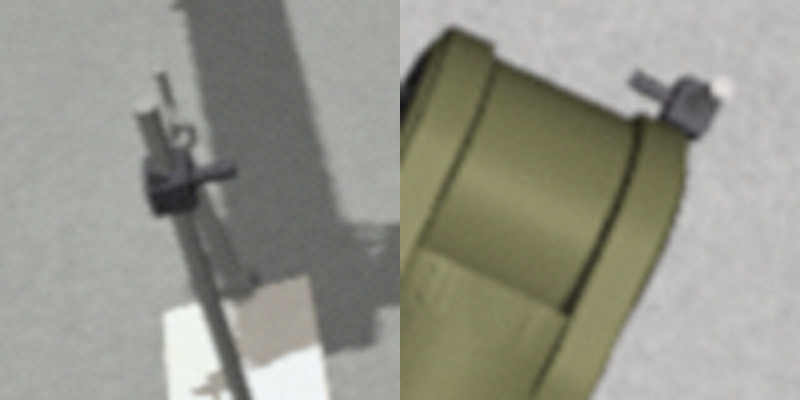

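The scoop hangs freely: its eye is at crop (180,130) on the hook, with the strip and cup reaching down to (245,285). My 10 pictures are used up, so the rest is numeric. Moving over the tray handle.

Call:
send_rows --rows '[{"x": 12,"y": 19,"z": 0,"roll": -7.4,"hand": 87},{"x": 12,"y": 19,"z": 0,"roll": -7.4,"hand": 87},{"x": 12,"y": 20,"z": 0,"roll": -7.4,"hand": 87},{"x": 12,"y": 20,"z": 0,"roll": -7.4,"hand": 87},{"x": 12,"y": 19,"z": 0,"roll": -7.5,"hand": 87},{"x": 10,"y": 19,"z": 0,"roll": -7.5,"hand": 87},{"x": 0,"y": 0,"z": -40,"roll": 0,"hand": 87},{"x": 0,"y": 0,"z": -40,"roll": 0,"hand": 87},{"x": 0,"y": 0,"z": -40,"roll": 0,"hand": 87},{"x": 0,"y": 0,"z": 0,"roll": 0,"hand": 87}]'

```text
time: 13.75
position: [0.5022, -0.0612, 0.3107]
tool_rot: [-2.324, -2.103, 0.009]
ft_force: [-0.4, -0.4, 1.0]
grip_width: 0.998
grip_force: 0.0
```

Run:
```python
from h import *
np.set_printoptions(precision=4,suppress=True)
s=get_image("scene");t=get_image("top")
st=get_state();print(st["position"],np.degrees(2*np.arctan2(st["tool_rot"][1],st["tool_rot"][0]))-90)
# ball + black insert, both views
for n,im,(u,v) in(("scene",s,(251.6,262.8)),("top",t,(295.8,194.4))):
    u0,v0=int(u)-14,int(v)-14;c=im[v0:v0+28,u0:u0+28].max(2)
    dark=(c<45).astype(np.uint8);k,l,S,C=cv2.connectedComponentsWithStats(dark);i=1+np.argmax(S[1:,4])
    hull=np.zeros_like(dark);cv2.fillConvexPoly(hull,cv2.convexHull(np.argwhere(l==i)[:,::-1].astype(np.int32)),1)
    w=hull*(c>90);ys,xs=np.nonzero(w);print(n,"insert",onz(n,C[i]*0+np.argwhere(hull).mean(0)[::-1]+[u0,v0],.0055),"ball",onz(n,(xs.mean()+u0,ys.mean()+v0),.017),len(xs),hull.sum())
# hook area scene diff for hanging scoop
a=cv2.imread("pics/s9.png").astype(int);b=s.astype(int);print("hang change",np.abs(a-b)[225:272,118:142].mean())
# ring light: dark blob columns/rows in both views
for n,im,(x,y,w,h) in(("scene",s,(300,100,50,35)),("top",t,(175,125,60,50))):
    m=(im[y:y+h,x:x+w].max(2)<50)
    for r in range(0,h,2):
        q=np.nonzero(m[r])[0]
        if len(q):print(n,y+r,q.min()+x,q.max()+x,len(q))
```

```text
[ 0.5054 -0.061   0.3163] -5.724518460159544
scene insert [ 0.6691 -0.0793  0.0055] ball [ 0.669  -0.0781  0.017 ] 45 178
top insert [ 0.6621 -0.0305  0.0055] ball [nan nan nan] 0 16
hang change 16.92050827423168
scene 100 315 334 12
scene 102 315 332 18
scene 104 315 331 17
scene 106 313 331 19
scene 108 311 331 21
scene 110 310 333 24
scene 112 310 334 25
scene 114 309 334 26
scene 116 309 334 26
scene 118 310 333 24
scene 120 312 332 21
scene 122 317 328 12
top 125 211 212 2
top 127 208 213 6
top 129 207 215 9
top 131 207 216 10
top 133 208 214 7
top 135 209 212 4
top 137 210 210 1
top 139 200 203 4
top 141 198 203 6
top 143 196 203 8
top 145 194 202 9
top 147 190 211 12
top 149 194 212 5
top 151 182 213 6
top 153 180 213 11
top 155 178 213 18
top 157 176 213 24
top 159 177 212 27
top 161 179 210 27
top 163 181 208 19
top 165 194 205 12<stdin>:10: RuntimeWarning: Mean of empty slice.
  ret = ret.dtype.type(ret / rcount)
```

Run:
```python
from h import *
np.set_printoptions(precision=4,suppress=True)
L,e=tri((321.9,116.4),(199.6,152.9));print(L,e)
# check by projecting a 68 mm circle at L: extreme pixels
t=np.linspace(0,2*np.pi,73);P=np.c_[L[0]+.034*np.cos(t),L[1]+.034*np.sin(t),0*t+L[2]]
for n in("scene","top"):
    q=np.array([proj(n,p) for p in P]);print(n,q.min(0),q.max(0))
```

```text
[0.6629 0.1888 0.3827] 0.0014321680483373276
scene [309.2282 110.3261] [335.1802 122.662 ]
top [186.1575 140.2143] [213.4044 166.2124]
```

Call:
send_rows --rows '[{"x": 0,"y": 2,"z": -40,"roll": 0,"hand": 87},{"x": 0,"y": 0,"z": -40,"roll": 0,"hand": 87},{"x": 0,"y": 0,"z": -40,"roll": 0,"hand": 87},{"x": 0,"y": 0,"z": -40,"roll": 0,"hand": 87},{"x": 0,"y": 0,"z": -20,"roll": 0,"hand": 87},{"x": 0,"y": 0,"z": -20,"roll": 0,"hand": 87},{"x": 0,"y": 0,"z": 0,"roll": 0,"hand": 87},{"x": 0,"y": 0,"z": 0,"roll": 0,"hand": 87}]'

```text
time: 14.65
position: [0.5073, -0.0591, 0.1175]
tool_rot: [2.328, 2.105, 0.003]
ft_force: [-0.6, -0.1, 0.8]
grip_width: 0.998
grip_force: 0.0
```

Call:
send_rows --rows '[{"x": -2,"y": 0,"z": -9,"roll": 0,"hand": 87},{"x": 0,"y": 0,"z": -8,"roll": 0,"hand": 87},{"x": 0,"y": 0,"z": 0,"roll": 0,"hand": 50},{"x": 0,"y": 0,"z": 0,"roll": 0,"hand": 35},{"x": 0,"y": 0,"z": 0,"roll": 0,"hand": 26},{"x": 0,"y": 0,"z": 0,"roll": 0,"hand": 20},{"x": 0,"y": 0,"z": 0,"roll": 0,"hand": 16},{"x": 0,"y": 0,"z": 0,"roll": 0,"hand": 12}]' --force 10

```text
time: 15.45
position: [0.5035, -0.0587, 0.0984]
tool_rot: [2.33, 2.107, 0.0]
ft_force: [-0.5, 0.9, -0.6]
grip_width: 0.538
grip_force: 0.0
```

Call:
send_rows --rows '[{"x": 0,"y": 0,"z": 0,"roll": 0,"hand": 8},{"x": 0,"y": 0,"z": 0,"roll": 0,"hand": 0},{"x": 0,"y": 0,"z": 0,"roll": 0,"hand": 0},{"x": 0,"y": 0,"z": 0,"roll": 0,"hand": 0}]'

```text
time: 15.85
position: [0.5034, -0.0587, 0.0983]
tool_rot: [-2.33, -2.107, 0.0]
ft_force: [-2.1, 0.3, 0.3]
grip_width: 0.174
grip_force: 1.2
```

Call:
send_rows --rows '[{"x": 0,"y": 0,"z": 0,"roll": 0,"hand": 0},{"x": 0,"y": 0,"z": 0,"roll": 0,"hand": 0},{"x": 0,"y": 0,"z": 0,"roll": 0,"hand": 0}]' --force 60

```text
time: 16.15
position: [0.5032, -0.0587, 0.0982]
tool_rot: [-2.33, -2.107, 0.001]
ft_force: [-0.2, -0.1, -0.1]
grip_width: 0.127
grip_force: 60.0
```

Call:
send_rows --rows '[{"x": 0,"y": 0,"z": 2,"roll": 0,"hand": 0},{"x": 0,"y": 0,"z": 4,"roll": 0,"hand": 0},{"x": 0,"y": 0,"z": 6,"roll": 0,"hand": 0},{"x": 0,"y": 0,"z": 8,"roll": 0,"hand": 0},{"x": 0,"y": 0,"z": 8,"roll": 0,"hand": 0},{"x": 0,"y": 0,"z": 6,"roll": 0,"hand": 0},{"x": 0,"y": 0,"z": 4,"roll": 0,"hand": 0},{"x": 0,"y": 0,"z": 2,"roll": 0,"hand": 0},{"x": 0,"y": 0,"z": 0,"roll": 0,"hand": 0},{"x": 0,"y": 0,"z": 0,"roll": 0,"hand": 0}]'

```text
time: 17.15
position: [0.5032, -0.0587, 0.1381]
tool_rot: [-2.33, -2.107, 0.0]
ft_force: [-0.7, 0.1, -1.8]
grip_width: 0.127
grip_force: 60.1
```

```bash
cat >> h.py <<'E'
def look(dz=0.0145-.049):
    """ball expected for a level tray held at the bar centre; compare with the picture"""
    st=get_state();p=st["position"];yaw=2*np.arctan2(st["tool_rot"][1],st["tool_rot"][0])-np.pi/2
    e=p-[0,0,.051]+.165*np.array([np.cos(yaw),np.sin(yaw),0])+[0,0,dz]
    print("pos",p,"yaw",np.degrees(yaw),"exp ball",e,"ft",st["ft_force"],st["torque"],"w",st["grip_width"])
    for n in("scene","top"):
        im=get_image(n);u,v=proj(n,e);u0,v0=int(u)-20,int(v)-20;c=im[v0:v0+40,u0:u0+40].max(2)
        cv2.imwrite(f"pics/last_{n}.png",im)
        d=(c<45).astype(np.uint8);k,l,S,C=cv2.connectedComponentsWithStats(d)
        if k<2: print(n,"no insert");continue
        for i in 1+np.argsort(-S[1:,4])[:2]:
            pts=np.argwhere(l==i)[:,::-1].astype(np.int32);h=cv2.fillConvexPoly(np.zeros_like(d),cv2.convexHull(pts),1)
            ys,xs=np.nonzero(h*(c>75))
            print(n,"exp",np.round((u,v),1),"dark",S[i,4],"hull",h.sum(),"hullc",np.round(np.argwhere(h).mean(0)[::-1]+[u0,v0],1),"ball",(round(xs.mean()+u0,1),round(ys.mean()+v0,1),len(xs)) if len(xs) else None)
E
python3 -c "
from h import *
np.set_printoptions(precision=4,suppress=True);look()"
```

```text
pos [ 0.5032 -0.0587  0.1381] yaw -365.7361013813743 exp ball [ 0.6674 -0.0752  0.0526] ft [-0.7296  0.0588 -1.771 ] [ 0.0436  0.1042 -0.0201] w 0.1269499499145869
scene exp [251.4 254.1] dark 116 hull 178 hullc [251.7 257.7] ball (np.float64(251.7), np.float64(255.1), 44)
top exp [296.3 190.8] dark 120 hull 201 hullc [295.4 191.8] ball (np.float64(295.6), np.float64(191.0), 54)
top exp [296.3 190.8] dark 7 hull 8 hullc [307.6 205. ] ball None
```

Call:
send_rows --rows '[{"x": 0,"y": 0,"z": 4,"roll": 0,"hand": 0},{"x": 0,"y": 0,"z": 7,"roll": 0,"hand": 0},{"x": 0,"y": 0,"z": 10,"roll": 0,"hand": 0},{"x": 0,"y": 0,"z": 13,"roll": 0,"hand": 0},{"x": 0,"y": 0,"z": 15,"roll": 0,"hand": 0},{"x": 0,"y": 0,"z": 15,"roll": 0,"hand": 0},{"x": 0,"y": 0,"z": 15,"roll": 0,"hand": 0},{"x": 0,"y": 0,"z": 15,"roll": 0,"hand": 0},{"x": 0,"y": 0,"z": 15,"roll": 0,"hand": 0},{"x": 0,"y": 0,"z": 15,"roll": 0,"hand": 0}]'

```text
time: 18.25
position: [0.5034, -0.0587, 0.2636]
tool_rot: [2.329, 2.107, 0.0]
ft_force: [-0.6, -0.5, -2.2]
grip_width: 0.134
grip_force: 60.1
```

Call:
send_rows --rows '[{"x": 0,"y": 0,"z": 15,"roll": 0,"hand": 0},{"x": 0,"y": 0,"z": 14,"roll": 0,"hand": 0},{"x": 0,"y": 0,"z": 11,"roll": 0,"hand": 0},{"x": 0,"y": 0,"z": 8,"roll": 0,"hand": 0},{"x": 0,"y": 0,"z": 5,"roll": 0,"hand": 0},{"x": 0,"y": 0,"z": 3,"roll": 0,"hand": 0},{"x": 0,"y": 0,"z": 0,"roll": 0,"hand": 0},{"x": 0,"y": 0,"z": 0,"roll": 0,"hand": 0}]'

```text
time: 19.05
position: [0.5032, -0.0587, 0.3178]
tool_rot: [-2.329, -2.107, 0.001]
ft_force: [-1.0, 0.5, -2.4]
grip_width: 0.132
grip_force: 60.1
```

Call:
send_rows --rows '[{"x": 0,"y": 2,"z": 0,"roll": 0.2,"hand": 0},{"x": 0,"y": 4,"z": 0,"roll": 0.4,"hand": 0},{"x": 0,"y": 6,"z": 0,"roll": 0.6,"hand": 0},{"x": 0,"y": 8,"z": 0,"roll": 0.9,"hand": 0},{"x": 0,"y": 10,"z": 0,"roll": 1.1,"hand": 0},{"x": 0,"y": 10,"z": 0,"roll": 1.1,"hand": 0},{"x": 0,"y": 10,"z": 0,"roll": 1.1,"hand": 0},{"x": 0,"y": 10,"z": 0,"roll": 1.1,"hand": 0},{"x": 0,"y": 10,"z": 0,"roll": 1.1,"hand": 0},{"x": 0,"y": 10,"z": 0,"roll": 1.1,"hand": 0}]'

```text
time: 20.05
position: [0.5034, 0.0222, 0.3183]
tool_rot: [2.161, 2.28, 0.0]
ft_force: [-0.4, -0.0, -1.4]
grip_width: 0.13
grip_force: 60.1
```

Call:
send_rows --rows '[{"x": 0,"y": 10,"z": 0,"roll": 1.1,"hand": 0},{"x": 0,"y": 10,"z": 0,"roll": 1.1,"hand": 0},{"x": 0,"y": 10,"z": 0,"roll": 1.1,"hand": 0},{"x": 0,"y": 8,"z": 0,"roll": 0.9,"hand": 0},{"x": 0,"y": 6,"z": 0,"roll": 0.6,"hand": 0},{"x": 0,"y": 4,"z": 0,"roll": 0.4,"hand": 0},{"x": 0,"y": 2,"z": 0,"roll": 0.2,"hand": 0},{"x": 0,"y": 0,"z": 0,"roll": 0,"hand": 0}]'

```text
time: 20.85
position: [0.5034, 0.0713, 0.3183]
tool_rot: [2.053, 2.378, -0.0]
ft_force: [-0.2, 0.5, -2.1]
grip_width: 0.132
grip_force: 60.1
```

```bash
python3 -c "
from h import *
np.set_printoptions(precision=4,suppress=True);look()"
```

```text
pos [0.5034 0.0713 0.3183] yaw 8.37154396606338 exp ball [0.6666 0.0954 0.2328] ft [-0.2385  0.5134 -2.131 ] [-0.0509  0.0788 -0.0118] w 0.1319906890411043
scene exp [295.9 177.1] dark 104 hull 165 hullc [296.2 180.6] ball (np.float64(296.1), np.float64(178.1), 37)
top exp [239.9 171.1] dark 134 hull 236 hullc [239.2 171.7] ball (np.float64(238.8), np.float64(171.1), 67)
top exp [239.9 171.1] dark 7 hull 9 hullc [219.6 182.3] ball None
```

Call:
send_rows --rows '[{"x": 0,"y": 2,"z": 0,"roll": 0.2,"hand": 0},{"x": 0,"y": 5,"z": 0,"roll": 0.5,"hand": 0},{"x": 0,"y": 7,"z": 0,"roll": 0.8,"hand": 0},{"x": 0,"y": 9,"z": 0,"roll": 1.0,"hand": 0},{"x": 0,"y": 9,"z": 0,"roll": 1.0,"hand": 0},{"x": 0,"y": 9,"z": 0,"roll": 1.0,"hand": 0},{"x": 1,"y": 9,"z": 0,"roll": 1.0,"hand": 0},{"x": 0,"y": 9,"z": 0,"roll": 1.0,"hand": 0},{"x": 0,"y": 6,"z": 0,"roll": 0.6,"hand": 0},{"x": 0,"y": 3,"z": 0,"roll": 0.3,"hand": 0}]'

```text
time: 21.95
position: [0.5043, 0.1403, 0.3183]
tool_rot: [-1.893, -2.507, -0.0]
ft_force: [0.2, 0.6, -2.2]
grip_width: 0.127
grip_force: 60.1
```

Call:
send_rows --rows '[{"x": 0,"y": 2,"z": 0,"roll": 0.2,"hand": 0},{"x": 0,"y": 0,"z": 0,"roll": 0,"hand": 0},{"x": 0,"y": 0,"z": 0,"roll": 0,"hand": 0},{"x": 0,"y": 0,"z": 0,"roll": 0,"hand": 0}]'

```text
time: 22.35
position: [0.5045, 0.1408, 0.3183]
tool_rot: [1.892, 2.507, -0.0]
ft_force: [-0.2, -0.1, -1.8]
grip_width: 0.131
grip_force: 60.1
```

Run:
```python
from h import *
np.set_printoptions(precision=4,suppress=True);look()
print("prev ball tri",tri((296.1,178.1),(238.8,171.1)))
L=np.array([.6629,.1888,.3827]);B=L-[0,0,.15];print("want px",proj("scene",B),proj("top",B))
# tray level: white pan pixels' edges near handle and far end not needed; hanging scoop check
s=cv2.imread("pics/last_scene.png");a=cv2.imread("pics/s9.png");o=cv2.imread("pics/scene0.png")
f=lambda x,y:np.abs(x[225:272,118:142].astype(int)-y[225:272,118:142]).mean()
print("hook patch vs hung",f(s,a),"vs empty",f(s,o))
```

```text
pos [0.5045 0.1408 0.3183] yaw 15.91717225295701 exp ball [0.6631 0.1861 0.2328] ft [-0.2086 -0.1115 -1.8471] [-0.1166  0.0437 -0.0587] w 0.13071802730885135
scene exp [315.7 163.4] dark 98 hull 154 hullc [315.2 166.6] ball (np.float64(316.1), np.float64(164.1), 36)
scene exp [315.7 163.4] dark 1 hull 1 hullc [307. 177.] ball None
top exp [207.5 169.8] dark 257 hull 538 hullc [203.4 161.6] ball (np.float64(201.2), np.float64(159.9), 178)
top exp [207.5 169.8] dark 9 hull 14 hullc [221.  184.5] ball None
prev ball tri (array([0.6669, 0.0979, 0.2283]), np.float64(0.0020292281227173204))
want px [316.1929 162.9756] [206.4828 169.7653]
hook patch vs hung 15.511524822695035 vs empty 9.54934988179669
```

Run:
```python
from h import *
np.set_printoptions(precision=4,suppress=True,linewidth=200)
for n,a,b in(("bench",(251.6,262.8),(295.8,194.4)),("lift40",(251.7,255.1),(295.6,191.0)),("180",(296.1,178.1),(238.8,171.1))):print(n,tri(a,b))
I=[cv2.cvtColor(cv2.imread(f"pics/{k}.png"),6).astype(int) for k in("scene0","s9","last_scene")]
for r in(250,258,264,268):
    print(r);[print(i[r,126:150]) for i in I]
```

```text
bench (array([ 0.6659, -0.0753,  0.0135]), np.float64(0.0030088564976844725))
lift40 (array([ 0.6676, -0.0737,  0.0474]), np.float64(0.0008291932225529043))
180 (array([0.6669, 0.0979, 0.2283]), np.float64(0.0020292281227173204))
250
[ 25  25  38  71  98 110 110 109 111 112 111 108 109 110 110 111 112 111 111 113 113 112 110 111]
[28 29 27 42 58 64 75 91 96 90 76 69 66 67 71 70 73 72 70 71 71 71 69 68]
[ 30  30  31  44  55  70  96 112 116 117 116 115 115 116 117 119 120 118 118 118 118 119 114 115]
258
[ 58  55  52  68  96 109 109 110 109 108 108 108 110 111 112 111 110 110 109 108 108 107 108 110]
[60 58 55 63 74 69 63 63 61 58 64 66 70 70 71 71 71 69 69 68 68 69 69 68]
[ 61  59  53  52  60  62  64  64  71  95 111 114 115 118 118 117 116 116 115 114 113 113 114 115]
264
[ 77  62  57  55  51  69  96 109 111 111 114 113 112 110 109 109 110 111 112 110 111 109 110 111]
[77 64 63 56 51 52 62 64 62 61 62 62 59 65 69 73 70 69 71 69 70 68 69 69]
[ 80  65  64  59  54  50  57  63  63  61  69  91 112 116 116 116 116 117 116 115 115 115 116 115]
268
[104  84  65  60  57  52  62  92 108 110 108 108 109 108 107 108 106 110 110 110 110 111 110 112]
[106  85  64  62  58  54  53  66  75  70  63  59  61  61  64  64  57  56  60  66  71  71  70  70]
[109  90  69  64  61  54  51  58  63  63  62  61  79  97 100  93  94 108 115 116 117 116 117 119]
```

Call:
send_rows --rows '[{"x": 0,"y": 1,"z": 1,"roll": 0,"hand": 0},{"x": 0,"y": 0,"z": 2,"roll": 0,"hand": 0},{"x": 0,"y": 0,"z": 0,"roll": 0,"hand": 0},{"x": 0,"y": 0,"z": 0,"roll": 0,"hand": 0},{"x": 0,"y": 0,"z": 0,"roll": 0,"hand": 0},{"x": 0,"y": 0,"z": 0,"roll": 0,"hand": 0}]'

```text
time: 23.05
position: [0.5044, 0.1423, 0.3212]
tool_rot: [1.891, 2.508, -0.0]
ft_force: [0.3, 0.2, -2.1]
grip_width: 0.132
grip_force: 60.1
```

```bash
python3 -c "
from h import *
np.set_printoptions(precision=4,suppress=True);look();print(close_job())"
```

```text
pos [0.5044 0.1423 0.3212] yaw 15.962239211541336 exp ball [0.663  0.1877 0.2357] ft [ 0.3331  0.198  -2.0954] [-0.0572  0.0799 -0.0171] w 0.13241974439278764
scene exp [316.1 162.3] dark 99 hull 154 hullc [315.7 165.7] ball (np.float64(316.4), np.float64(163.2), 35)
scene exp [316.1 162.3] dark 2 hull 2 hullc [316.  178.5] ball None
top exp [206.8 169.5] dark 257 hull 531 hullc [201.9 160.6] ball (np.float64(199.6), np.float64(159.1), 197)
top exp [206.8 169.5] dark 8 hull 12 hullc [220.1 183.3] ball None
the job is handed in; nothing more can be done
None
```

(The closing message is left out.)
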